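# Find the unlatched flap of the bench duct and push it open

## Robot

A 6-joint arm with a two-finger parallel gripper is mounted at the origin on the work surface. World frame = base frame: x ahead of the robot, y to its left, z up, the work surface at z = 0. Lengths are in m, angles in rad, forces in N, time in s.
With the tool pointing down it reaches from about 0.3 to 0.75 m from the base axis. Payload 8.5 kg.
Tool frame: the origin (TCP) lies on the mounting face of the last link; the fingertips stand 166 mm ahead of it and the grasp point (between the pads) lies 147 mm ahead of it; z points along the fingers, y is the line along which they close (so a half turn about z gives the same grasp; the last joint's range is limited). The gripper opens to 88 mm and grips with 3 to 60 N. Pads are 18 mm wide; open, the fingers measure 123 mm over their backs; the gripper's body (75 mm by 187 mm) begins 45 mm behind the grasp point.
Start: joints at [1.053, 0.381, 1.297, -0, 1.464, -0.215], TCP at [0.164, 0.525, 0.405] pointing down, gripper open.
Joint ranges: [-3.11, 3.11], [-0.89, 2.33], [0.22, 2.48], [-1.42, 4.56], [0.17, 2.85], [-2.88, 2.88]. Speed limits (rad/s): [2.39, 2.39, 3.14, 3.14, 3.14, 3.14].

## Interface

Orientations are given as a unit quaternion [x, y, z, w].
In Python, from station import readout, viewer, r gives the robot as it stands.
- The arm moves only by the tool step_arm, never from a script. Its argument "motion" is a list that holds one entry, the list of rows, each a list of 5 numbers: the shift along the tool's x, y, z in mm, then the turn about the tool's z in degrees, then the finger opening in mm, from 0 to 88.1. In form: [[[tx, ty, tz, roll, fingers], ...]]. A call has 1 to 10 rows; each row shifts and turns the commanded pose from where the row before left it, along the tool's axes as they then stand; what a row does not reach is not made up. A row lasts 1/12 s, in which the tool goes at most 41.7 mm and 7.16 degrees, less where a joint would pass 70% of its speed; a pose out of reach is approached as far as the arm can. A call is refused whole if a number of a shift passes 41.7 or a number of a turn 7.16, either way. A call with a gripper value outside its range is refused whole. The fingers move at their own pace and stop on an object; the grip force is fixed at half the most. Time passes only in rows, so rows that do not move let the fingers close. It gives the time, the measured TCP pose, the force, the opening and the grip force at its end, in the units of the state.
- readout.read_state(): the state, without advancing time (a new reading comes with each control period).
- viewer.snapshot(name): name is "scene" or "side" or "wrist"; returns the picture (400x640x3 uint8, red, green, blue); there is no depth.
- viewer.camera_model(name): a dict with "fx", "fy", "cx", "cy" (pixels), "distortion" ([k1, k2, p1, p2, k3] as OpenCV has them; the pictures are not rectified), "view" (4x4, takes a point from world to camera coordinates). Camera axes: x right, y down, z forward; pixel columns grow to the right and rows downward; lengths in m; the calibration is good to about 2 mm. A picture is of the moment at which its call begins: read the wrist's pose just before it. camera_model takes no time and is no camera call; for the wrist camera it gives the pose at the moment of the call.
- r.finish_job(): hands the job in; it is judged then, once.
The state is a dict: "clock": time; "joint_positions": joint angles; "qd": joint speeds; "joint_torque": joint torques, N m; "tcp_pos": TCP position; "eef_rot": TCP orientation; "contact_force": force on the tool from outside, world axes, zero at the start; "ft_torque": the same for the moment, N m; "gripper_width": opening from 0.0 (shut) to 1.0 (fully open); "grip_force": force on a finger pad.
Only numpy, scipy, OpenCV 4.12 (cv2) and the standard library are available. Lean on these libraries where they do the work, as an engineer would, in place of code of your own. Each camera call takes 0.05 s, during which the arm holds its last target. There are 200 camera calls.

## Task

A socket is needed: one of the four blue flaps along the top of the watchmaker's bench service duct has been left unlatched, and you cannot see which. Press the black pads gently with the fingertips, one flap after another, until you find the flap that rocks, then push that pad down until the flap is all the way open and leave it standing open. Do not force the latched flaps, and leave the dome, loupe, movement holder and tweezers where they are.

Things in the scene. Friction and masses are not known exactly. Their poses are not given: they have to be found in the camera images.
- duct: bench service duct: hollow aluminium box 140 mm deep (x), 362 long (y), 90 high, black end caps, fixed to the bench. Origin: centre of its underside; x points away from the robot (within 0.3 rad), z up. In its top lie four identical flush blue flaps, 109.5 x 72 x 4 mm, at 84 mm pitch, 2 mm from the fixed bars beside them. Under them it is open down to a floor 4 mm above the bench
- pad0 (a point): middle of the ribbed black press pad (24 x 46 mm) on top of the leftmost (+y) flap, at duct x +28, y +126, z 90 mm when shut; it moves with the flap. Pressed straight down here a latched flap yields no more than about 1 mm and is firm; the unlatched one gives way at about 1 to 2 N and keeps going with little resistance. Which is unlatched varies and cannot be seen
- pad1 (a point): middle of the ribbed black press pad (24 x 46 mm) on top of the second (from +y) flap, at duct x +28, y +42, z 90 mm when shut; it moves with the flap. Pressed straight down here a latched flap yields no more than about 1 mm and is firm; the unlatched one gives way at about 1 to 2 N and keeps going with little resistance. Which is unlatched varies and cannot be seen
- pad2 (a point): middle of the ribbed black press pad (24 x 46 mm) on top of the third (from +y) flap, at duct x +28, y -42, z 90 mm when shut; it moves with the flap. Pressed straight down here a latched flap yields no more than about 1 mm and is firm; the unlatched one gives way at about 1 to 2 N and keeps going with little resistance. Which is unlatched varies and cannot be seen
- pad3 (a point): middle of the ribbed black press pad (24 x 46 mm) on top of the rightmost (-y) flap, at duct x +28, y -126, z 90 mm when shut; it moves with the flap. Pressed straight down here a latched flap yields no more than about 1 mm and is firm; the unlatched one gives way at about 1 to 2 N and keeps going with little resistance. Which is unlatched varies and cannot be seen
- flap0 (a joint): tilt (rad) of that flap on its pivot, a level line along the duct's y at duct x -18, z 88 mm: the far part with the pad (70 mm) sinks into the duct, the near part (39.5 mm) rises. 0 shut, 0.8 fully open at its stop (far edge 50 mm down). Friction hinge: stays where left. The opening over the far part ends at duct x +54.5 mm; a finger can follow the flap down inside
- flap1 (a joint): tilt (rad) of that flap on its pivot, a level line along the duct's y at duct x -18, z 88 mm: the far part with the pad (70 mm) sinks into the duct, the near part (39.5 mm) rises. 0 shut, 0.8 fully open at its stop (far edge 50 mm down). Friction hinge: stays where left. The opening over the far part ends at duct x +54.5 mm; a finger can follow the flap down inside
- flap2 (a joint): tilt (rad) of that flap on its pivot, a level line along the duct's y at duct x -18, z 88 mm: the far part with the pad (70 mm) sinks into the duct, the near part (39.5 mm) rises. 0 shut, 0.8 fully open at its stop (far edge 50 mm down). Friction hinge: stays where left. The opening over the far part ends at duct x +54.5 mm; a finger can follow the flap down inside
- flap3 (a joint): tilt (rad) of that flap on its pivot, a level line along the duct's y at duct x -18, z 88 mm: the far part with the pad (70 mm) sinks into the duct, the near part (39.5 mm) rises. 0 shut, 0.8 fully open at its stop (far edge 50 mm down). Friction hinge: stays where left. The opening over the far part ends at duct x +54.5 mm; a finger can follow the flap down inside
- dome: glass dust dome with a pale knob on a blue base, 92 mm across, 86 mm high, loose on the bench on the robot's side of the duct. Origin: centre of its underside. Leave it alone
- loupe: black eyeglass loupe, 36 mm across, 30 mm high, loose on the bench on the robot's side of the duct. Origin: centre of its underside. Leave it alone
- holder: round blue movement holder with a steel watch movement on it, 50 mm across, 29 mm high, loose on the bench beyond the duct. Origin: centre of its underside. Leave it alone
- tweezers: dark steel tweezers lying flat on the bench beyond the duct, 122 mm long (along its x), 10 mm wide and high. Origin: on the bench at mid-length. Leave it alone

How it is judged:
By the outcome, as a careful person would: the job done as asked, in the order asked, and still so for the second after the job is handed in, with the robot touching nothing.
It also fails if it takes over 48 s, if anything falls off the work surface, if the arm or the gripper's body presses on something with over 40 N, if the wrist force passes 120 N, or if a joint passes its speed limit or range.

## Working session

There is one attempt and no reset: what is moved stays moved. The work goes in short steps, Python scripts to look and compute and a tool call to move; the robot and the scene stay as the last step left them, time stands still between calls to the robot, and variables do not carry over. Pictures are saved under pics/ and viewed, at most 10 in all, crops included, and the job is handed in when it is done.

Besides the shell and the picture viewer there is one more tool, called after "Emit:" by a JSON object that holds its "op" and its "data". step_arm: Moves the arm, as the interface text tells. Its arguments: {"type":"object","properties":{"motion":{"type":"array"}},"required":["motion"]}

```bash
ls; mkdir -p pics; python3 - <<'E'
from station import readout, viewer, r
import cv2,numpy as np
print(readout.read_state())
a=viewer.snapshot("scene");b=viewer.snapshot("side")
cv2.imwrite("pics/scene.png",a[:,:,::-1]);cv2.imwrite("pics/side.png",b[:,:,::-1])
for n in("scene","side"):print(viewer.camera_model(n))
E
```

```text
pics
{'clock': 0.0, 'joint_positions': array([ 1.05272206e+00,  3.81198273e-01,  1.29825127e+00,  1.38822653e-05,
        1.46358824e+00, -2.15305807e-01]), 'qd': array([ 5.64714825e-04,  3.68139129e-04, -1.28456995e-03,  7.81381650e-05,
        6.21090311e-05,  6.10700422e-04]), 'joint_torque': array([-2.20452086e-03, -4.37934852e+01, -2.24555200e+01,  7.11508538e-02,
        3.52644792e-02, -1.19918977e-04]), 'tcp_pos': array([0.16397321, 0.52494483, 0.40413957]), 'eef_rot': array([ 1.50807376e-01,  9.88562903e-01, -6.72052561e-04, -2.65500771e-04]), 'contact_force': array([ 0.28807302,  1.06527805, -0.06265433]), 'ft_torque': array([-0.00270515,  0.02576941, -0.00240391]), 'grip_force': 0.0, 'gripper_width': 1.0062577406351392}
{'fx': 387.1275102977325, 'fy': 387.1275102977325, 'cx': 325.1081470896793, 'cy': 208.08022378388614, 'distortion': array([0.0133226, 0.       , 0.       , 0.       , 0.       ]), 'view': array([[-0.72848838,  0.68490014, -0.01471356,  0.38033631],
       [ 0.59094569,  0.61739998, -0.51923064, -0.29696706],
       [-0.34653698, -0.3869484 , -0.85450749,  0.99938755],
       [ 0.        ,  0.        ,  0.        ,  1.        ]])}
{'fx': 367.7307909283241, 'fy': 367.7307909283241, 'cx': 321.4779492809915, 'cy': 200.33311190214434, 'distortion': array([-0.04469469,  0.        ,  0.        ,  0.        ,  0.        ]), 'view': array([[ 0.93151633, -0.36339766, -0.01481462, -0.52542793],
       [-0.26160128, -0.64116551, -0.72143715,  0.23627608],
       [ 0.25266995,  0.67590601, -0.69232143,  0.55085942],
       [ 0.        ,  0.        ,  0.        ,  1.        ]])}
```

View pics/scene.png

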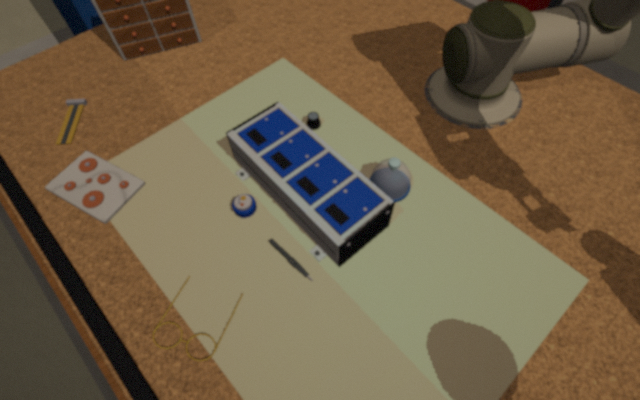

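View pics/side.png

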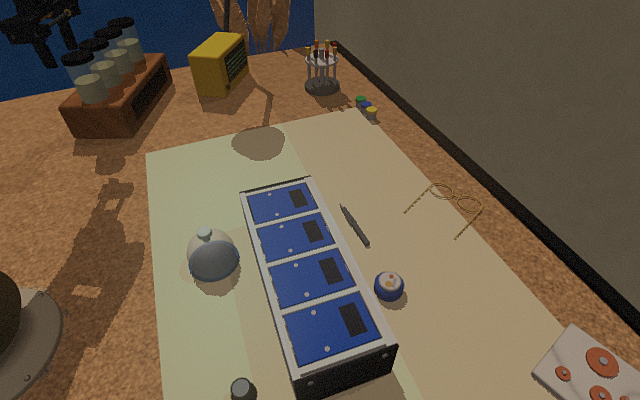

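The pictures show the duct with four blue flaps. In the scene view the black pads sit at about (257,137), (282,160), (309,185) and (337,213). In the side view they are at about (297,198), (315,231), (330,270) and (353,319). +y is at the bottom right in the scene view and at the top in the side view.

```bash
cat > h.py <<'E'
import cv2,numpy as np
def ray(m,px,z):
    K=np.array([[m['fx'],0,m['cx']],[0,m['fy'],m['cy']],[0,0,1]]);V=m['view']
    p=cv2.undistortPoints(np.array(px,float).reshape(-1,1,2),K,m['distortion'])[:,0]
    d=np.c_[p,np.ones(len(p))]@V[:3,:3]; c=-V[:3,:3].T@V[:3,3]
    return c+d*((z-c[2])/d[:,2])[:,None]
def pads(img,seeds):
    g=img.max(2); out=[]
    m=((g<60)).astype(np.uint8)
    n,l,s,c=cv2.connectedComponentsWithStats(m)
    return [(c[l[y,x]],s[l[y,x],4]) if l[y,x] else None for x,y in seeds]
E
python3 - <<'E'
from h import *
from station import viewer
S={'scene':[(337,213),(309,185),(282,160),(257,137)],'side':[(297,198),(315,231),(330,270),(353,319)]}
for n in S:
    img=cv2.imread(f'pics/{n}.png')[:,:,::-1];P=pads(img,S[n]);print(n,P)
    W=ray(viewer.camera_model(n),[p[0] for p in P],.09);print(W.round(4))
    d=W[0]-W[3];print(np.linalg.norm(d),np.arctan2(-d[0],d[1]),W.mean(0))
E
```

```text
scene [(array([336.75757576, 213.68398268]), np.int32(231)), (array([307.57635468, 185.67980296]), np.int32(203)), (array([280.76023392, 160.16374269]), np.int32(171)), (array([256.1375 , 136.63125]), np.int32(160))]
[[ 0.5421  0.0546  0.09  ]
 [ 0.5391 -0.0293  0.09  ]
 [ 0.5365 -0.1132  0.09  ]
 [ 0.5337 -0.1972  0.09  ]]
0.2519206859814039 -0.033274538959817385 [ 0.53785439 -0.07130732  0.09      ]
side [(array([297.43333333, 198.1       ]), np.int32(180)), (array([312.34042553, 230.77304965]), np.int32(282)), (array([330.26233766, 270.44155844]), np.int32(385)), (array([352.37288136, 319.34463277]), np.int32(531))]
[[ 0.5399  0.0532  0.09  ]
 [ 0.5376 -0.0301  0.09  ]
 [ 0.5351 -0.1139  0.09  ]
 [ 0.5325 -0.1982  0.09  ]]
0.25153000189492464 -0.0291861016603959 [ 0.53626912 -0.07224785  0.09      ]
```

Emit:
{"op": "step_arm", "data": {"motion": [[[0, 0, 0, -5.2, 0], [0, 0, 0, -5.2, 0], [0, 0, 0, -5.2, 0], [-20, -23, 0, 0, 0], [-20, -23, 0, 0, 0], [-20, -23, 0, 0, 0], [-20, -23, 0, 0, 0], [-20, -23, 0, 0, 0], [-20, -23, 0, 0, 0], [-20, -23, 0, 0, 0]]]}}

```text
clock: 0.93
tcp_pos: [0.2996, 0.3585, 0.4046]
eef_rot: [0.015, 1.0, -0.0, -0.0]
contact_force: [0.3, 0.2, -1.2]
gripper_width: 0.268
grip_force: 0.0
```

Emit:
{"op": "step_arm", "data": {"motion": [[[-20, -23, 0, 0, 0], [-20, -23, 0, 0, 0], [-20, -23, 0, 0, 0], [-20, -23, 0, 0, 0], [-20, -23, 0, 0, 0], [-20, -23, 0, 0, 0], [-20, -23, 0, 0, 0], [-20, -23, 0, 0, 0], [0, 0, 0, 0, 0], [0, 0, 0, 0, 0]]]}}

```text
clock: 1.77
tcp_pos: [0.4539, 0.1702, 0.4043]
eef_rot: [0.017, 1.0, -0.0, -0.001]
contact_force: [-1.2, 0.9, 0.0]
gripper_width: -0.001
grip_force: 0.0
```

Emit:
{"op": "step_arm", "data": {"motion": [[[-18.2, -22.6, 0, 0, 0], [-18.2, -22.6, 0, 0, 0], [-18.2, -22.6, 0, 0, 0], [-18.2, -22.6, 0, 0, 0], [-18.2, -22.6, 0, 0, 0], [0, 0, 30, 0, 0], [0, 0, 30, 0, 0], [0, 0, 30, 0, 0], [0, 0, 30, 0, 0], [0, 0, 0, 0, 0]]]}}

```text
clock: 2.6
tcp_pos: [0.5393, 0.0566, 0.28]
eef_rot: [0.015, 1.0, 0.001, -0.005]
contact_force: [-0.9, 0.5, -0.5]
gripper_width: 0.004
grip_force: 0.0
```

```bash
python3 - <<'E'
from h import *
from station import viewer,readout
s=readout.read_state();print(s['tcp_pos'],s['eef_rot'],s['contact_force'])
i=viewer.snapshot('scene');j=viewer.snapshot('side')
cv2.imwrite('pics/near.png',cv2.resize(np.hstack([i[60:280,200:440],j[120:340,200:440]]),None,fx=1.6,fy=1.6)[:,:,::-1])
E
```

```text
[0.53930798 0.05655225 0.28003343] [ 1.47014737e-02  9.99879440e-01  6.12353019e-04 -4.95964674e-03] [-0.91820106  0.54937354 -0.45436051]
```

View pics/near.png

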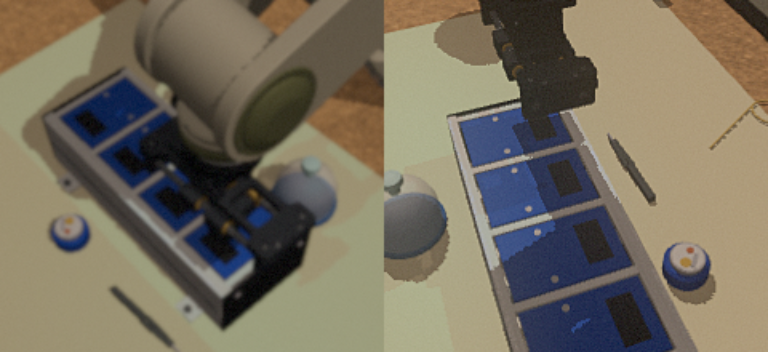

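The gripper is above pad0, the end flap at the +y end, and clear of the dome. I'll descend slowly from here.

Emit:
{"op": "step_arm", "data": {"motion": [[[0, 0, 10, 0, 0], [0, 0, 8, 0, 0], [0, 0, 0, 0, 0], [0, 0, 0, 0, 0]]]}}

```text
clock: 3.03
tcp_pos: [0.5408, 0.0553, 0.267]
eef_rot: [0.015, 1.0, 0.0, 0.0]
contact_force: [-0.6, 0.1, 0.7]
gripper_width: 0.005
grip_force: 0.0
```

Emit:
{"op": "step_arm", "data": {"motion": [[[0, 0, 1, 0, 0], [0, 0, 1, 0, 0], [0, 0, 0, 0, 0]]]}}

```text
clock: 3.28
tcp_pos: [0.5409, 0.0552, 0.2649]
eef_rot: [0.015, 1.0, -0.0, 0.0]
contact_force: [-0.3, 0.0, 0.5]
gripper_width: 0.004
grip_force: 0.0
```

Emit:
{"op": "step_arm", "data": {"motion": [[[0, 0, 1, 0, 0], [0, 0, 0, 0, 0]]]}}

```text
clock: 3.45
tcp_pos: [0.5408, 0.0552, 0.2637]
eef_rot: [0.015, 1.0, 0.0, -0.0]
contact_force: [-0.3, 0.5, 0.1]
gripper_width: 0.003
grip_force: 0.0
```

Emit:
{"op": "step_arm", "data": {"motion": [[[0, 0, 1, 0, 0], [0, 0, 0, 0, 0]]]}}

```text
clock: 3.62
tcp_pos: [0.5408, 0.0552, 0.2626]
eef_rot: [0.015, 1.0, 0.0, -0.0]
contact_force: [0.9, 0.2, 0.0]
gripper_width: 0.005
grip_force: 0.0
```

Emit:
{"op": "step_arm", "data": {"motion": [[[0, 0, 2, 0, 0], [0, 0, 2, 0, 0], [0, 0, 0, 0, 0]]]}}

```text
clock: 3.87
tcp_pos: [0.5408, 0.0552, 0.2583]
eef_rot: [0.015, 1.0, 0.0, -0.0]
contact_force: [0.2, 0.8, -0.3]
gripper_width: 0.006
grip_force: 0.0
```

Emit:
{"op": "step_arm", "data": {"motion": [[[0, 0, 1, 0, 0], [0, 0, 0, 0, 0]]]}}

```text
clock: 4.03
tcp_pos: [0.5408, 0.0552, 0.2576]
eef_rot: [0.015, 1.0, 0.0, -0.0]
contact_force: [1.1, 0.2, -0.8]
gripper_width: 0.004
grip_force: 0.0
```

Emit:
{"op": "step_arm", "data": {"motion": [[[0, 0, 1, 0, 0], [0, 0, 0, 0, 0]]]}}

```text
clock: 4.2
tcp_pos: [0.5408, 0.0552, 0.2566]
eef_rot: [0.015, 1.0, -0.0, -0.0]
contact_force: [0.6, 0.2, -0.3]
gripper_width: 0.005
grip_force: 0.0
```

Emit:
{"op": "step_arm", "data": {"motion": [[[0, 0, 1, 0, 0], [0, 0, 0, 0, 0]]]}}

```text
clock: 4.37
tcp_pos: [0.5408, 0.0553, 0.2561]
eef_rot: [0.015, 1.0, -0.0, 0.0]
contact_force: [-1.3, 0.6, 2.8]
gripper_width: 0.003
grip_force: 1.7
```

Emit:
{"op": "step_arm", "data": {"motion": [[[0, 0, 0.7, 0, 0], [0, 0, 0, 0, 0]]]}}

```text
clock: 4.53
tcp_pos: [0.5408, 0.0553, 0.256]
eef_rot: [0.015, 1.0, -0.0, 0.0]
contact_force: [-3.2, -0.3, 10.9]
gripper_width: 0.007
grip_force: 5.2
```

Emit:
{"op": "step_arm", "data": {"motion": [[[0, 0, 0.5, 0, 0], [0, 0, 0, 0, 0]]]}}

```text
clock: 4.7
tcp_pos: [0.5407, 0.0553, 0.256]
eef_rot: [0.015, 1.0, -0.0, 0.001]
contact_force: [-5.6, -0.1, 15.1]
gripper_width: 0.001
grip_force: 7.3
```

Pad0 is firm: 15 N with no motion, so it's latched. On to pad1.

Emit:
{"op": "step_arm", "data": {"motion": [[[0, 0, -14, 0, 0], [0, -21, 0, 0, 0], [0, -21, 0, 0, 0], [0, -21, 0, 0, 0], [0, -21, 0, 0, 0], [0, 0, 0, 0, 0], [0, 0, 6, 0, 0], [0, 0, 5, 0, 0], [0, 0, 0, 0, 0], [0, 0, 0, 0, 0]]]}}

```text
clock: 5.53
tcp_pos: [0.5382, -0.0278, 0.2571]
eef_rot: [0.015, 1.0, 0.0, -0.001]
contact_force: [-0.4, -0.1, 0.3]
gripper_width: 0.003
grip_force: 0.0
```

Emit:
{"op": "step_arm", "data": {"motion": [[[0, 0, 1, 0, 0], [0, 0, 0, 0, 0]]]}}

```text
clock: 5.7
tcp_pos: [0.5382, -0.0282, 0.2564]
eef_rot: [0.015, 1.0, 0.0, -0.0]
contact_force: [-0.1, -0.3, 0.1]
gripper_width: 0.005
grip_force: 0.0
```

Emit:
{"op": "step_arm", "data": {"motion": [[[0, 0, 1, 0, 0], [0, 0, 0, 0, 0]]]}}

```text
clock: 5.87
tcp_pos: [0.5382, -0.0284, 0.2561]
eef_rot: [0.015, 1.0, 0.0, 0.0]
contact_force: [-0.7, 1.1, 5.6]
gripper_width: 0.005
grip_force: 2.6
```

Emit:
{"op": "step_arm", "data": {"motion": [[[0, 0, 0.7, 0, 0], [0, 0, 0, 0, 0]]]}}

```text
clock: 6.03
tcp_pos: [0.5382, -0.0283, 0.256]
eef_rot: [0.015, 1.0, 0.0, 0.0]
contact_force: [-3.7, 2.0, 11.9]
gripper_width: 0.006
grip_force: 5.6
```

Pad1 is firm too. Next is pad2.

Emit:
{"op": "step_arm", "data": {"motion": [[[0, 0, -14, 0, 0], [0, -21, 0, 0, 0], [0, -21, 0, 0, 0], [0, -21, 0, 0, 0], [0, -21, 0, 0, 0], [0, 0, 0, 0, 0], [0, 0, 6, 0, 0], [0, 0, 5, 0, 0], [0, 0, 0, 0, 0], [0, 0, 0, 0, 0]]]}}

```text
clock: 6.87
tcp_pos: [0.5357, -0.1117, 0.2574]
eef_rot: [0.015, 1.0, 0.0, -0.001]
contact_force: [1.1, 0.3, 0.2]
gripper_width: 0.008
grip_force: 0.0
```

Emit:
{"op": "step_arm", "data": {"motion": [[[0, 0, 1, 0, 0], [0, 0, 0, 0, 0]]]}}

```text
clock: 7.03
tcp_pos: [0.5358, -0.1122, 0.2568]
eef_rot: [0.015, 1.0, 0.0, -0.0]
contact_force: [-0.3, 0.2, -0.1]
gripper_width: 0.006
grip_force: 0.0
```

Emit:
{"op": "step_arm", "data": {"motion": [[[0, 0, 1, 0, 0], [0, 0, 0, 0, 0]]]}}

```text
clock: 7.2
tcp_pos: [0.5358, -0.1124, 0.2561]
eef_rot: [0.015, 1.0, 0.0, 0.0]
contact_force: [0.8, 1.4, 1.2]
gripper_width: 0.001
grip_force: 0.9
```

Emit:
{"op": "step_arm", "data": {"motion": [[[0, 0, 0.7, 0, 0], [0, 0, 0, 0, 0]]]}}

```text
clock: 7.37
tcp_pos: [0.5357, -0.1124, 0.2561]
eef_rot: [0.015, 1.0, -0.0, 0.001]
contact_force: [-2.5, 2.8, 9.0]
gripper_width: 0.007
grip_force: 4.5
```

Pad2 is firm. I'll still confirm pad3 by pressing it gently.

Emit:
{"op": "step_arm", "data": {"motion": [[[0, 0, -14, 0, 0], [0, -21, 0, 0, 0], [0, -21, 0, 0, 0], [0, -21, 0, 0, 0], [0, -21, 0, 0, 0], [0, 0, 0, 0, 0], [0, 0, 6, 0, 0], [0, 0, 5, 0, 0], [0, 0, 0, 0, 0], [0, 0, 0, 0, 0]]]}}

```text
clock: 8.2
tcp_pos: [0.5332, -0.1957, 0.2577]
eef_rot: [0.015, 1.0, 0.0, -0.001]
contact_force: [0.4, -0.5, -0.1]
gripper_width: 0.009
grip_force: 0.0
```

Emit:
{"op": "step_arm", "data": {"motion": [[[0, 0, 1, 0, 0], [0, 0, 1, 0, 0], [0, 0, 0, 0, 0]]]}}

```text
clock: 8.45
tcp_pos: [0.5332, -0.1963, 0.2561]
eef_rot: [0.015, 1.0, 0.0, 0.0]
contact_force: [-0.1, 0.3, 0.9]
gripper_width: 0.002
grip_force: 0.0
```

Emit:
{"op": "step_arm", "data": {"motion": [[[0, 0, 1, 0, 0], [0, 0, 0, 0, 0]]]}}

```text
clock: 8.62
tcp_pos: [0.5332, -0.1965, 0.2552]
eef_rot: [0.015, 1.0, 0.0, 0.0]
contact_force: [0.1, 0.3, 1.2]
gripper_width: 0.006
grip_force: 0.3
```

Emit:
{"op": "step_arm", "data": {"motion": [[[0, 0, 1, 0, 0], [0, 0, 0, 0, 0]]]}}

```text
clock: 8.78
tcp_pos: [0.5332, -0.1966, 0.2541]
eef_rot: [0.015, 1.0, -0.0, 0.0]
contact_force: [1.0, 0.1, 0.6]
gripper_width: 0.002
grip_force: 0.3
```

Pad3 gives way at about 1 N, so this is the unlatched flap. Pushing it down.

Emit:
{"op": "step_arm", "data": {"motion": [[[0.5, 0, 3, 0, 0], [0.5, 0, 3, 0, 0], [0.5, 0, 3, 0, 0], [0.5, 0, 3, 0, 0], [0.5, 0, 3, 0, 0], [0.5, 0, 3, 0, 0], [0.5, 0, 2, 0, 0], [0.5, 0, 2, 0, 0], [0, 0, 2, 0, 0], [0, 0, 0, 0, 0]]]}}

```text
clock: 9.62
tcp_pos: [0.5291, -0.1965, 0.2298]
eef_rot: [0.015, 1.0, 0.0, -0.0]
contact_force: [-0.3, -1.2, 0.5]
gripper_width: 0.006
grip_force: 0.2
```

Emit:
{"op": "step_arm", "data": {"motion": [[[0, 0, 2, 0, 0], [0, 0, 2, 0, 0], [0, 0, 0, 0, 0]]]}}

```text
clock: 9.87
tcp_pos: [0.5291, -0.1965, 0.2258]
eef_rot: [0.015, 1.0, 0.0, -0.0]
contact_force: [0.1, -0.3, 1.1]
gripper_width: 0.003
grip_force: 0.3
```

Emit:
{"op": "step_arm", "data": {"motion": [[[0, 0, 1, 0, 0], [0, 0, 1, 0, 0], [0, 0, 0, 0, 0]]]}}

```text
clock: 10.12
tcp_pos: [0.5291, -0.1965, 0.224]
eef_rot: [0.015, 1.0, 0.0, -0.0]
contact_force: [0.4, 0.9, 1.5]
gripper_width: 0.009
grip_force: 0.4
```

Emit:
{"op": "step_arm", "data": {"motion": [[[0, 0, 1, 0, 0], [0, 0, 1, 0, 0], [0, 0, 0, 0, 0]]]}}

```text
clock: 10.37
tcp_pos: [0.5293, -0.1966, 0.2224]
eef_rot: [0.015, 1.0, -0.0, 0.001]
contact_force: [1.8, -0.2, 3.9]
gripper_width: 0.005
grip_force: 1.8
```

Emit:
{"op": "step_arm", "data": {"motion": [[[0, 0, 1, 0, 0], [0, 0, 0, 0, 0]]]}}

```text
clock: 10.53
tcp_pos: [0.5295, -0.1966, 0.2218]
eef_rot: [0.015, 1.0, -0.0, 0.001]
contact_force: [1.4, 1.7, 6.7]
gripper_width: 0.003
grip_force: 2.8
```

Emit:
{"op": "step_arm", "data": {"motion": [[[0, 0, 1, 0, 0], [0, 0, 0, 0, 0]]]}}

```text
clock: 10.7
tcp_pos: [0.5297, -0.1967, 0.2212]
eef_rot: [0.015, 1.0, -0.001, 0.002]
contact_force: [2.4, 0.3, 8.0]
gripper_width: 0.006
grip_force: 3.8
```

Emit:
{"op": "step_arm", "data": {"motion": [[[0, 0, 1, 0, 0], [0, 0, 0, 0, 0]]]}}

```text
clock: 10.87
tcp_pos: [0.5298, -0.1967, 0.2206]
eef_rot: [0.015, 1.0, -0.001, 0.002]
contact_force: [2.2, 1.1, 10.8]
gripper_width: 0.008
grip_force: 4.9
```

The force is rising at a depth of about 35 mm, which matches the stop geometry. I'll retract straight up and check.

Emit:
{"op": "step_arm", "data": {"motion": [[[0, 0, -5, 0, 0], [0, 0, -10, 0, 0], [0, 0, -20, 0, 0], [0, 0, -30, 0, 0], [0, 0, -40, 0, 0], [0, 0, -40, 0, 0], [0, 0, -40, 0, 0], [0, 0, -30, 0, 0], [0, 0, 0, 0, 0], [0, 0, 0, 0, 0]]]}}

```text
clock: 11.7
tcp_pos: [0.5287, -0.1963, 0.4357]
eef_rot: [0.015, 1.0, -0.001, 0.001]
contact_force: [0.1, 0.6, -0.5]
gripper_width: 0.006
grip_force: 0.0
```

```bash
python3 - <<'E'
from h import *
from station import viewer,readout
s=readout.read_state();print(s['tcp_pos'],s['contact_force'])
i=viewer.snapshot('scene');j=viewer.snapshot('side');w=viewer.snapshot('wrist')
c=[i[60:280,200:440],j[160:400,200:440]]
cv2.imwrite('pics/open.png',np.vstack([np.hstack([cv2.resize(x,(390,300)) for x in c]),np.hstack([cv2.resize(w,(480,300)),np.zeros((300,300,3),np.uint8)])])[:,:,::-1])
cv2.imwrite('pics/side2.png',j[:,:,::-1])
E
```

```text
[ 0.5287297  -0.19626269  0.43565138] [ 0.14585955  0.55411858 -0.4817064 ]
```

View pics/open.png

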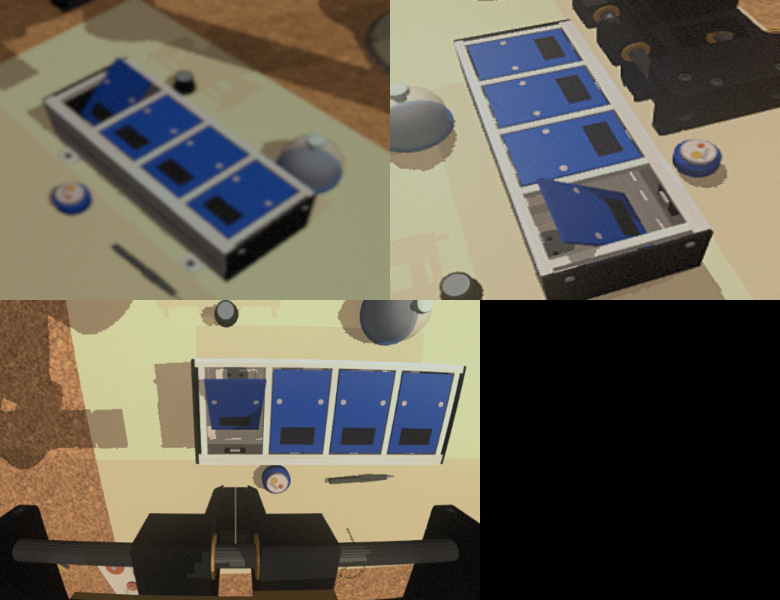

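Flap 3 (-y end) stands open and the other three are flush, with the loose items undisturbed. I'll check the angle against the near-edge corners in the side view, at about (293,304) and (306,354).

```bash
python3 - <<'E'
from h import *
from station import viewer
m=viewer.camera_model('side');K=np.array([[m['fx'],0,m['cx']],[0,m['fy'],m['cy']],[0,0,1]]);V=m['view']
yaw=-.031;ex=np.array([np.cos(yaw),np.sin(yaw),0]);ey=np.array([-ex[1],ex[0],0])
o=np.array([.5371,-.0718,0])-.028*ex
for t in(.6,.7,.75,.8):
    P=[]
    for u in(-39.5,70):
        for y in(-90,-162):
            x=-18+u*np.cos(t)+2*np.sin(t);z=88-u*np.sin(t)+2*np.cos(t)
            P.append(o+ex*x/1e3+ey*y/1e3+np.array([0,0,z/1e3]))
    print(t,cv2.projectPoints(np.array(P),cv2.Rodrigues(V[:3,:3])[0],V[:3,3],K,m['distortion'])[0][:,0].round(1).tolist())
j=cv2.imread('pics/side2.png')
cv2.imwrite('pics/z.png',cv2.resize(j[290:380,280:400],None,fx=6,fy=6,interpolation=cv2.INTER_NEAREST))
E
```

```text
0.6 [[288.3, 305.5], [305.0, 356.5], [350.0, 308.5], [370.4, 353.1]]
0.7 [[290.0, 303.7], [306.9, 354.7], [347.4, 311.3], [367.4, 355.9]]
0.75 [[290.9, 302.8], [308.0, 353.8], [345.9, 312.7], [365.7, 357.2]]
0.8 [[291.9, 302.0], [309.1, 352.9], [344.4, 314.0], [364.0, 358.6]]
```

View pics/z.png

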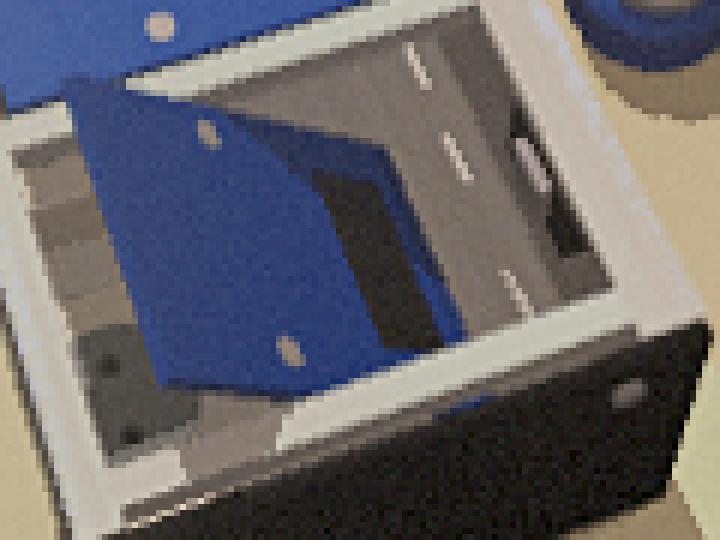

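Going by the spacing between the near and far corners, (291,303) to (345,315), the tilt is about 0.79 rad. Together with the 11 N reached against a 1–2 N hinge, this means the flap is at its stop. The arm is clear, so I'm handing in.

```bash
python3 -c "
from station import r
print(r.finish_job())"
```

```text
the job is handed in; nothing more can be done
None
```

The unlatched flap was flap3, the rightmost one at the -y end; I pushed it fully open to its stop (about 0.8 rad) and handed in the job, with the three latched flaps shut and the loose items untouched.

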